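Index the welding positioner by one turn of its hand wheel

ROBOT

A 7-joint arm with a two-finger parallel gripper is mounted at the origin on the work surface. World frame = base frame: x ahead of the robot, y to its left, z up, the work surface at z = 0. Lengths are in m, angles in degrees, forces in N, time in s.
With the tool pointing down it reaches from about 0.35 to 0.9 m from the base axis. Payload 19.9 kg.
Tool frame: the origin (TCP) lies midway between the tips of the shut fingers; the grasp point (between the pads) lies 19 mm behind it; z points along the fingers, y is the line along which they close (so a half turn about z gives the same grasp; the last joint's range is limited). The gripper opens to 94 mm and grips with 3 to 60 N. Pads are 16 mm wide; open, the fingers measure 119 mm over their backs; the gripper's body (75 mm by 177 mm) begins 78 mm behind the grasp point.
Start: joints at [-72.794, 23.915, -0.59, 92.452, 0.269, 63.638, -3.037], TCP at [0.209, 0.589, 0.205] pointing down, gripper open.
Joint ranges: [-161.28, 161.28], [-22.2, 115.67], [-73.04, 71.86], [3.21, 147.25], [-68.34, 248.33], [10.77, 114.83], [-161.83, 161.83]. Speed limits (degrees/s): [108.29, 108.29, 136.94, 136.94, 172.46, 172.46, 172.46].

INTERFACE

Orientations are given as a 3x3 rotation matrix whose columns are the frame's x, y, z axes.
In Python, from bench import env gives the robot as it stands. The module is installed in compiled form; this text tells all that it offers.
- The arm moves only by the tool play_rows, never from a script. Its argument "plan" is a list that holds one entry, the list of rows, each a list of 6 numbers: the shift along the tool's x, y, z in units of 40 mm (1.0 is 40 mm), then the turn, a rotation vector about the tool's x, y, z in units of 6 degrees (1.0 is 6 degrees). In form: [[[x, y, z, ax, ay, az], ...]]. A call has 1 to 5 rows; each row shifts and turns the commanded pose from where the row before left it, along the tool's axes as they then stand; what a row does not reach is not made up. A row lasts 1/12 s, in which the tool goes at most 41.7 mm and 7.16 degrees, less where a joint would pass 70% of its speed; a pose out of reach is approached as far as the arm can. A call is refused whole if a number of a shift passes 1 or a number of a turn 1, either way. A call with a gripper value outside its range is refused whole. "gripper" is the finger opening in mm, from 0 to 94, set as the call begins (left out, the last holds). The fingers move at their own pace and stop on an object; "force" is the grip in N (left out, the last holds). Time passes only in rows, so rows that do not move let the fingers close. It gives the time, the measured TCP pose, the force, the opening and the grip force at its end, in the units of the state.
- env.read_state(): the state, without advancing time (a new reading comes with each control period).
- env.grab_frame(name): name is "scene" or "top" or "wrist"; returns a dict with "image" (420x560x3 uint8, red, green, blue), "vfov" (degrees; the focal length in pixels is half the picture's height over the tangent of half this angle, whatever the lens; pixels are square), "cx", "cy" (the principal point, pixels), "extrinsics" (4x4, takes a point from world to camera coordinates); the wrist camera has in their place "tool_from_camera" (4x4, takes a point from camera to tool coordinates, whose origin is the TCP and whose axes are the flange's). Camera axes: x right, y down, z forward; pixel columns grow to the right and rows downward; lengths in m; the calibration is good to about 2 mm. The wrist camera is an equidistant fisheye: a pixel r from the principal point sees the ray r / f radians off the axis. A picture is of the moment at which its call begins: read the wrist's pose just before it. There is no depth.
- env.close_job(): hands the job in; it is judged then, once.
The state is a dict: "clock": time; "joints": joint angles; "qd": joint speeds; "joint_torque": joint torques, N m; "tool_pos": TCP position; "tcp_rot": TCP orientation; "force": force on the tool from outside, world axes, zero at the start; "wrist_torque": the same for the moment, N m; "finger_gap": opening from 0.0 (shut) to 1.0 (fully open); "gripper_force": force on a finger pad.
Only numpy, scipy, OpenCV 4.12 (cv2) and the standard library are available. Lean on these libraries where they do the work, as an engineer would, in place of code of your own. Each camera call takes 0.05 s, during which the arm holds its last target. There are 200 camera calls.

TASK

Bring the pipe flange in the welding positioner round to its next tack: push the hand wheel clockwise (seen from above) by its upright red handle through exactly one full turn, so that the handle stops where it began. Then push the yellow-knobbed clamp lever clockwise as far as it goes, to lock the spindle. Use the fingertips or the outside of the fingers only, do not take hold of the handle or the lever knob, and leave the tools and parts lying round about undisturbed.

Things in the scene. Friction and masses are not known exactly. Their poses are not given: they have to be found in the camera images.
- positioner: blue bench welding positioner, bolted down: worm gear case 130 x 135 mm, 199 mm high, a level hand wheel on top, and a spindle housing (110 mm diameter, top 180 mm above the bench) running along body -y to a chuck (150 mm diameter, 302 mm along -y) with a flanged pipe (to 471 mm). Origin: on the bench under the wheel's axis; z up. Nothing but the wheel and handle is higher than 241 mm
- wheel_hub (a point): centre of the hand wheel, on its upright axis, in the mid-plane of the rim, 226 mm above the bench. Aluminium wheel, 191 mm over the rim, rim bar 19 mm thick (its top 236 mm above the bench), three spokes, hub nut to 249 mm above the bench
- wheel_handle (a point): middle of the upright red handle on the wheel's rim, 86 mm from the wheel's axis, 267 mm above the bench. Round, 26 mm at its thickest, from 239 to 295 mm above the bench, does not spin on its own. Its x and y tell where the handle is on its circle
- wheel (a joint): angle of the hand wheel in rad, growing clockwise seen from above; starts between about -1.2 and 1.2; one full turn adds 6.283. At 0 the handle lies along the positioner's +x axis from the hub. It turns on past a full turn, with a drag of about 3 N at the handle, and stays where it is left. One turn moves the chuck on by an eighth of a turn
- clamp_pivot (a point): point on the upright pivot axis of the clamp lever, on top of the spindle housing, 190 mm from the wheel's axis towards the chuck, at the height of the lever's knob (227 mm above the bench)
- clamp_knob (a point): centre of the yellow ball knob, 25 mm diameter, at the free end of the black clamp lever, 72 mm from the pivot, 227 mm above the bench. The lever's arm is 12 mm thick and rises from 204 mm above the bench at the pivot to 224 mm at the knob
- clamp (a joint): angle of the clamp lever in rad, growing clockwise seen from above: starts loose at 0 to 0.25 (pointing towards the chuck and somewhat towards the robot), locked at its stop at 1.2 (pointing along the positioner's -x axis). Drag about 2 N at the knob; stays where it is left
- spare_flange: loose steel flange lying flat, ring of 156 mm outside diameter, 16 mm thick, beside the gear case; origin at the centre of its underside. Leave it
- wire_brush: loose wire brush, wooden back 260 x 30 mm, 34 mm high; origin under its middle. Leave it
- chipping_hammer: loose chipping hammer, black grip, 24 mm high, 320 mm long from 112 mm behind to 212 mm ahead of the origin along its x axis. Leave it
- magnet_square: loose red magnetic welding square, triangle with 115 mm sides, 16 mm thick; origin at the middle of its underside. Leave it
- spray_can: loose green spray can, 56 mm diameter, 170 mm high, standing; origin at the centre of its foot. Leave it
- tip_jar: loose clear jar with black cap, 64 mm diameter, 75 mm high, standing; origin at the centre of its foot. Leave it
- mig_pliers: loose welding pliers with blue handles, 215 mm long, 18 mm high; origin near the joint of the handles, underside. Leave them

How it is judged (in metres and radians):
On the way, in this order (a step that is already met when the one before it is completed fails the run):
1. the wheel passes half a turn clockwise (distance of wheel_handle from where it was at the start of the episode above 0.16 m and value of joint wheel above 1.3 rad).
2. the wheel has made one full turn and stands still, handle back where it began (distance of wheel_handle from where it was at the start of the episode below 0.016 m and value of joint wheel between 4.5 and 8.1 rad and velocity of joint wheel between -0.1 and 0.1 rad/s), for 0.3 s.
3. the clamp lever is pushed clockwise to its stop (value of joint clamp above 1.08 rad), for 0.2 s.
At the end, for the whole second after the job is handed in: the hand wheel stands still one turn clockwise from its start, its handle within 16 mm (about 10 degrees) of where it began, and the clamp lever is within 0.12 rad (7 degrees) of its locked stop (distance of wheel_handle from where it was at the start of the episode below 0.016 m and value of joint wheel between 4.5 and 8.1 rad and value of joint clamp above 1.08 rad and velocity of joint wheel between -0.05 and 0.05 rad/s); the robot touches nothing.
It fails at once if the wheel handle is taken between the fingers instead of pushed (horizontal distance between the grasp point and wheel_handle below 0.01 m and z of the grasp point in the frame of wheel_handle between -0.05 and 0.04 m).
It fails at once if the clamp knob is taken between the fingers instead of pushed (horizontal distance between the grasp point and clamp_knob below 0.009 m and z of the grasp point in the frame of clamp_knob between -0.03 and 0.022 m).
It fails at once if a tool or part lying on the bench is moved more than 25 mm or tipped (distance of any of spare_flange, wire_brush, chipping_hammer, magnet_square, spray_can, tip_jar, mig_pliers from where it was at the start of the episode above 0.025 m or angle between any of spare_flange, wire_brush, chipping_hammer, magnet_square, spray_can, tip_jar, mig_pliers's own z axis and vertical above 0.35 rad).
It also fails if it takes over 72 s, if anything falls off the work surface, if the arm or the gripper's body presses on something with over 40 N, if the wrist force passes 120 N, or if a joint passes its speed limit or range.

## Working session

There is one attempt and no reset: what is moved stays moved. The work goes in short steps, Python scripts to look and compute and a tool call to move; the robot and the scene stay as the last step left them, time stands still between calls to the robot, and variables do not carry over. Pictures are saved under pics/ and viewed, at most 10 in all, crops included, and the job is handed in when it is done.

Besides the shell and the picture viewer there is one more tool, called after "Call:" by a JSON object that holds its "method" and its "body". play_rows: Moves the arm, as the interface text tells. Its arguments: {"type":"object","properties":{"plan":{"type":"array"},"gripper":{"type":"number"},"force":{"type":"number"}},"required":["plan"]}

```bash
mkdir -p pics; python3 - <<'E'
from bench import env
import cv2,numpy as np,pickle
s=env.read_state();print(s)
d={}
for n in("scene","top"):
    f=env.grab_frame(n);d[n]=f
    cv2.imwrite(f"pics/{n}0.png",f["image"][:,:,::-1]);print(n,f["vfov"],f["cx"],f["cy"],f["extrinsics"])
pickle.dump(d,open("f0.pkl","wb"))
E
```

```text
{'clock': 0.0, 'joints': array([-72.79473519,  23.9470084 ,  -0.59263944,  92.4858273 ,
         0.26963071,  63.63897295,  -3.03872193]), 'qd': array([-0.00369704,  0.0106108 , -0.10875535,  0.06242266, -0.02971262,
       -0.07023119, -0.00724891]), 'joint_torque': array([ 1.29575885e-03, -8.51280355e+01,  6.39190581e-01, -4.25964797e+01,
       -4.88855189e-02,  1.90149585e-02,  1.16190981e-04]), 'tool_pos': array([0.20934454, 0.58848661, 0.20483411]), 'tcp_rot': array([[-9.42160829e-01,  3.35160946e-01, -3.34887577e-04],
       [ 3.35161104e-01,  9.42160090e-01, -1.18267381e-03],
       [-8.08683656e-05, -1.22651023e-03, -9.99999245e-01]]), 'force': array([ 0.07390203, -0.2821744 ,  0.06138709]), 'wrist_torque': array([-0.01985775,  0.00056598, -0.0223178 ]), 'gripper_force': 0.0, 'finger_gap': 1.000418196265476}
scene 49.20086793928282 282.7768468698693 209.20346392682137 [[-6.93673274e-01  7.20289732e-01 -3.00512514e-04  3.28919628e-01]
 [ 3.94384427e-01  3.79461782e-01 -8.36940667e-01 -1.40497613e-01]
 [-6.02725736e-01 -5.80681890e-01 -5.47293550e-01  1.82898180e+00]
 [ 0.00000000e+00  0.00000000e+00  0.00000000e+00  1.00000000e+00]]
top 44.81655938681388 276.624744916292 209.42674153117014 [[-0.02276651 -0.99963275  0.01469886  0.09233173]
 [-0.9969438   0.02160133 -0.07507627  0.57122131]
 [ 0.07473118 -0.01636316 -0.99706945  1.50147121]
 [ 0.          0.          0.          1.        ]]
```

View pics/top0.png

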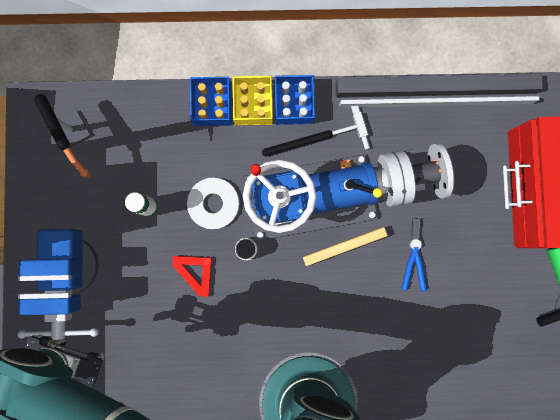

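View pics/scene0.png

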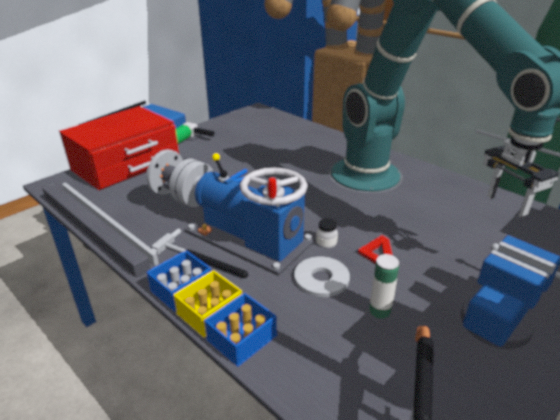

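```bash
cat > h.py <<'E'
import numpy as np,cv2
def ray(f,u,v):
    fl=210/np.tan(np.radians(f["vfov"]/2));E=f["extrinsics"];R=E[:3,:3]
    return -R.T@E[:3,3], R.T@np.array([(u-f["cx"])/fl,(v-f["cy"])/fl,1])
def onplane(f,u,v,z):
    o,d=ray(f,u,v);return (o+d*(z-o[2])/d[2])[:2]
def proj(f,p):
    fl=210/np.tan(np.radians(f["vfov"]/2));c=f["extrinsics"]@np.r_[p,1]
    return np.array([c[0]/c[2]*fl+f["cx"],c[1]/c[2]*fl+f["cy"]])
def blob(f,col,box):
    x0,y0,x1,y1=box;im=cv2.cvtColor(f["image"],cv2.COLOR_RGB2HSV)[y0:y1,x0:x1].astype(int)
    h,s,v=im[...,0],im[...,1],im[...,2]
    m=(s>130)&(v>70)&(((h<8)|(h>172)) if col=="red" else ((h>20)&(h<36)))
    y,x=np.nonzero(m);return (x.mean()+x0,y.mean()+y0,len(x))
E
python3 - <<'E'
import pickle;from h import *
d=pickle.load(open("f0.pkl","rb"));t,s=d["top"],d["scene"]
hb=blob(t,"red",(240,155,272,185));kb=blob(t,"yellow",(365,182,390,205))
hs=blob(s,"red",(258,165,285,205));ks=blob(s,"yellow",(205,148,226,164));print(hb,kb,hs,ks)
def tri(a,b):
    o1,d1=ray(t,*a[:2]);o2,d2=ray(s,*b[:2]);k=np.linalg.lstsq(np.c_[d1,-d2],o2-o1,rcond=None)[0]
    return o1+d1*k[0],o2+d2*k[1]
print("H",onplane(t,*hb[:2],.275),tri(hb,hs));print("K",onplane(t,*kb[:2],.23),tri(kb,ks))
# wheel outer rim: fit hub so the projected rim circles cover bright pixels in both views
from scipy.optimize import minimize
g={}
for n,f in d.items():
    im=cv2.cvtColor(f["image"],cv2.COLOR_RGB2HSV);m=((im[...,1]<60)&(im[...,2]>130)).astype(np.float32);g[n]=cv2.GaussianBlur(m,(0,0),1)
a=np.linspace(0,2*np.pi,180)
def cost(c):
    r=0
    for n,f in d.items():
        q=np.array([proj(f,[c[0]+.086*np.cos(x),c[1]+.086*np.sin(x),.232]) for x in a]).astype(np.float32)
        r-=cv2.remap(g[n],q[:,0].copy(),q[:,1].copy(),cv2.INTER_LINEAR).mean()
    return r
c0=onplane(t,280,196,.23);best=min((minimize(cost,c0+[i,j],method="Nelder-Mead",options=dict(initial_simplex=c0+[i,j]+np.array([[0,0],[.006,0],[0,.006]]))) for i in(-.01,0,.01) for j in(-.01,0,.01)),key=lambda r:r.fun)
print("hub",c0,best.x,best.fun);print("pivot~",onplane(t,349,184,.215))
c=best.x;H=onplane(t,*hb[:2],.275);print("r",np.linalg.norm(H-c),"ang",np.degrees(np.arctan2(*(H-c)[::-1])))
print("K-hub",onplane(t,*kb[:2],.23)-c)
E
```

```text
(np.float64(255.26086956521738), np.float64(169.43478260869566), 92) (np.float64(377.1), np.float64(192.28571428571428), 70) (np.float64(271.73972602739724), np.float64(186.95205479452056), 146) (np.float64(215.64), np.float64(156.5), 50)
H [0.65553923 0.13494386] (array([0.65595139, 0.13500776, 0.27234509]), array([0.65601298, 0.13494077, 0.27235304]))
K [ 0.59633976 -0.17827259] (array([ 0.59621298, -0.17801083,  0.23121125]), array([ 0.5953403, -0.1771913,  0.2309428]))
hub [0.59202489 0.07354491] [0.5927319  0.07755029] -1.9414315223693848
pivot~ [ 0.62130242 -0.10845355]
r 0.08508103082111397 ang 42.42118209472351
K-hub [ 0.00360786 -0.25582288]
```

Call:
{"method": "play_rows", "body": {"plan": [[[-0.6,-0.3,-0.45,0,0,0],[-0.8,-0.4,-0.45,0,0,0],[-0.8,-0.4,-0.45,0,0,0],[-0.8,-0.4,0,0,0,0],[-0.8,-0.4,0,0,0,0]]], "gripper": 0, "force": 20}}

```text
clock: 0.52
tool_pos: [0.3283, 0.4651, 0.2603]
tcp_rot: [[-0.942, 0.335, 0.001], [0.335, 0.942, 0.001], [-0.0, 0.001, -1.0]]
force: [0.5, 0.6, 0.4]
finger_gap: 0.681
gripper_force: 0.0
```

Call:
{"method": "play_rows", "body": {"plan": [[[-0.8,-0.4,0,0,0,0],[-0.8,-0.4,0,0,0,0],[-0.8,-0.4,0,0,0,0],[-0.8,-0.4,0,0,0,0],[-0.8,-0.4,0,0,0,0]]]}}

```text
clock: 0.93
tool_pos: [0.452, 0.3357, 0.2594]
tcp_rot: [[-0.942, 0.335, -0.0], [0.335, 0.942, -0.0], [0.0, -0.0, -1.0]]
force: [-0.1, 0.6, 0.1]
finger_gap: 0.329
gripper_force: 0.0
```

Call:
{"method": "play_rows", "body": {"plan": [[[-0.8,-0.4,0,0,0,0],[-0.8,-0.4,0,0,0,0],[-0.8,-0.4,0,0,0,0],[-0.4,-0.2,0,0,0,0],[0,0,0,0,0,0]]]}}

```text
clock: 1.35
tool_pos: [0.5404, 0.2427, 0.2591]
tcp_rot: [[-0.94, 0.341, 0.0], [0.341, 0.94, -0.002], [-0.001, -0.002, -1.0]]
force: [-0.1, -0.6, -0.0]
finger_gap: 0.01
gripper_force: 0.0
```

Call:
{"method": "play_rows", "body": {"plan": [[[-0.6,-0.3,0,0,0,0],[-0.7,-0.35,0,0,0,0],[-0.7,-0.35,0,0,0,0],[-0.55,-0.3,0,0,0,0],[0,0,0,0,0,0]]]}}

```text
clock: 1.77
tool_pos: [0.6187, 0.1593, 0.2589]
tcp_rot: [[-0.94, 0.34, 0.0], [0.34, 0.94, -0.002], [-0.001, -0.002, -1.0]]
force: [0.9, 0.4, 0.5]
finger_gap: 0.007
gripper_force: 0.0
```

```bash
cat > c.py <<'E'
import numpy as np,sys
from bench import env
hub=np.array([.593,.0775]);R=.086
def rows(end,n,ppos=None):
    s=env.read_state();p=s["tool_pos"];M=s["tcp_rot"]
    a0=np.degrees(np.arctan2(p[1]-hub[1],p[0]-hub[0]));
    print("now",p.round(4),"ang",a0.round(1),"r",np.hypot(*(p[:2]-hub)).round(4),"F",s["force"].round(1))
    while a0<end: a0+=360
    q=p.copy()
    for i in range(1,n+1):
        a=np.radians(a0+(end-a0)*i/n);t=np.r_[hub+R*np.array([np.cos(a),np.sin(a)]),.259]
        print((M.T@(t-q)/.04).round(2).tolist(),round(np.degrees(a)));q=t
if __name__=="__main__": rows(float(sys.argv[1]),int(sys.argv[2]))
E
python3 c.py -120 14
```

```text
now [0.6187 0.1593 0.2589] ang 72.6 r 0.0857 F [0.9 0.4 0.5]
[-0.51, -0.03, -0.0] 59
[-0.49, -0.16, 0.0] 45
[-0.44, -0.27, 0.0] 31
[-0.36, -0.37, 0.0] 18
[-0.26, -0.44, 0.0] 4
[-0.15, -0.49, 0.0] -10
[-0.03, -0.51, 0.0] -24
[0.1, -0.51, 0.0] -37
[0.21, -0.47, 0.0] -51
[0.32, -0.4, 0.0] -65
[0.41, -0.32, 0.0] -79
[0.47, -0.21, 0.0] -92
[0.51, -0.09, -0.0] -106
[0.51, 0.03, -0.0] -120
```

Call:
{"method": "play_rows", "body": {"plan": [[[-0.25,-0.01,0,0,0,0],[-0.26,-0.02,0,0,0,0],[-0.25,-0.07,0,0,0,0],[-0.24,-0.09,0,0,0,0],[-0.44,-0.27,0,0,0,0]]]}}

```text
clock: 2.18
tool_pos: [0.6637, 0.13, 0.259]
tcp_rot: [[-0.944, 0.331, -0.003], [0.331, 0.944, 0.002], [0.003, 0.001, -1.0]]
force: [-7.0, 2.6, -0.4]
finger_gap: 0.004
gripper_force: 3.2
```

```bash
python3 c.py -120 11
```

```text
now [0.6637 0.13   0.259 ] ang 36.6 r 0.0881 F [-7.   2.6 -0.4]
[-0.37, -0.39, -0.0] 22
[-0.3, -0.44, -0.0] 8
[-0.19, -0.5, -0.0] -6
[-0.06, -0.53, -0.0] -20
[0.08, -0.53, -0.0] -35
[0.2, -0.49, 0.0] -49
[0.32, -0.43, 0.0] -63
[0.41, -0.34, 0.0] -77
[0.48, -0.22, 0.0] -92
[0.52, -0.1, 0.0] -106
[0.53, 0.03, 0.0] -120
```

Call:
{"method": "play_rows", "body": {"plan": [[[-0.36,-0.37,0,0,0,0],[-0.26,-0.44,0,0,0,0],[-0.15,-0.49,0,0,0,0],[-0.03,-0.51,0,0,0,0],[0.1,-0.51,0,0,0,0]]]}}

```text
clock: 2.6
tool_pos: [0.6602, 0.0315, 0.2588]
tcp_rot: [[-0.943, 0.333, -0.001], [0.333, 0.943, 0.002], [0.002, 0.002, -1.0]]
force: [-3.0, 12.0, -0.3]
finger_gap: 0.001
gripper_force: 5.2
```

```bash
python3 c.py -120 6; python3 - <<'E'
from bench import env;import cv2
cv2.imwrite("pics/t1.png",cv2.resize(env.grab_frame("top")["image"][120:280,180:420,::-1],None,fx=2.5,fy=2.5))
E
```

```text
now [0.6602 0.0315 0.2588] ang -34.4 r 0.0815 F [-3.  12.  -0.3]
[0.09, -0.52, -0.0] -49
[0.32, -0.43, -0.0] -63
[0.41, -0.34, 0.0] -77
[0.48, -0.23, 0.0] -91
[0.52, -0.1, 0.0] -106
[0.53, 0.03, 0.0] -120
```

View pics/t1.png

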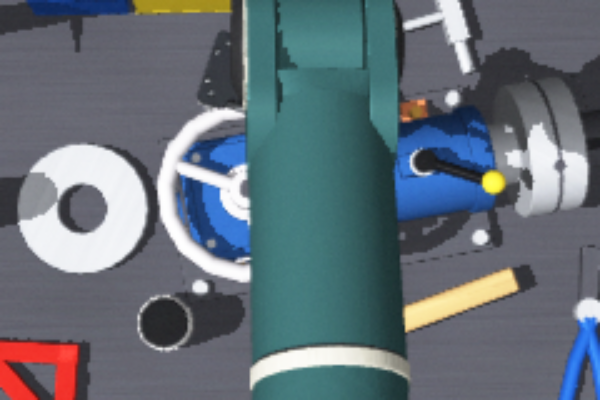

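Call:
{"method": "play_rows", "body": {"plan": [[[0.21,-0.46,0,0,0,0],[0.32,-0.4,0,0,0,0],[0.41,-0.32,0,0,0,0],[0.47,-0.21,0,0,0,0],[0.51,-0.09,0,0,0,0]]]}}

```text
clock: 3.07
tool_pos: [0.5682, -0.0001, 0.2599]
tcp_rot: [[-0.942, 0.335, 0.003], [0.335, 0.942, -0.0], [-0.002, 0.001, -1.0]]
force: [8.1, 2.2, -0.3]
finger_gap: 0.002
gripper_force: 3.3
```

```bash
python3 c.py -292 13
```

```text
now [ 5.682e-01 -1.000e-04  2.599e-01] ang -107.7 r 0.0814 F [ 8.1  2.2 -0.3]
[0.52, -0.07, 0.02] -122
[0.5, 0.18, -0.0] -136
[0.44, 0.29, -0.0] -150
[0.36, 0.39, -0.0] -164
[0.25, 0.47, -0.0] -179
[0.13, 0.51, 0.0] -193
[-0.0, 0.53, 0.0] -207
[-0.13, 0.51, 0.0] -221
[-0.25, 0.47, 0.0] -235
[-0.36, 0.39, 0.0] -249
[-0.44, 0.29, 0.0] -264
[-0.5, 0.17, 0.0] -278
[-0.53, 0.04, 0.0] -292
```

Call:
{"method": "play_rows", "body": {"plan": [[[0.53,-0.03,0,0,0,0],[0.5,0.17,0,0,0,0],[0.44,0.29,0,0,0,0],[0.36,0.39,0,0,0,0],[0.25,0.47,0,0,0,0]]]}}

```text
clock: 3.48
tool_pos: [0.5065, 0.0768, 0.2602]
tcp_rot: [[-0.942, 0.336, 0.002], [0.336, 0.942, -0.001], [-0.002, -0.0, -1.0]]
force: [2.4, -5.4, 0.1]
finger_gap: 0.01
gripper_force: 2.5
```

```bash
python3 c.py -270 7
```

```text
now [0.5065 0.0768 0.2602] ang -179.5 r 0.0865 F [ 2.4 -5.4  0.1]
[0.1, 0.47, 0.03] -192
[0.01, 0.48, -0.0] -205
[-0.1, 0.47, 0.0] -218
[-0.21, 0.44, 0.0] -231
[-0.3, 0.38, 0.0] -244
[-0.38, 0.3, 0.0] -257
[-0.43, 0.21, 0.0] -270
```

Call:
{"method": "play_rows", "body": {"plan": [[[0.1,0.47,0.02,0,0,0],[0.01,0.48,0,0,0,0],[-0.1,0.47,0,0,0,0],[-0.2,0.44,0,0,0,0],[-0.3,0.38,0,0,0,0]]]}}

```text
clock: 3.9
tool_pos: [0.5552, 0.1558, 0.2586]
tcp_rot: [[-0.943, 0.334, -0.001], [0.334, 0.943, -0.001], [0.001, -0.001, -1.0]]
force: [-3.1, -2.5, 0.6]
finger_gap: 0.002
gripper_force: 2.0
```

```bash
python3 c.py -285 5; python3 - <<'E'
from bench import env;import cv2,pickle
f=env.grab_frame("top");w=env.grab_frame("scene");pickle.dump((f,w),open("f1.pkl","wb"))
import numpy as np
g=lambda i,a,b,c,d:cv2.resize(i[a:b,c:d,::-1],None,fx=2.4,fy=2.4)
cv2.imwrite("pics/t2.png",np.hstack([g(f["image"],120,280,200,360),g(w["image"],120,280,180,340)]))
E
```

```text
now [0.5552 0.1558 0.2586] ang 115.8 r 0.087 F [-3.1 -2.5  0.6]
[-2.77, 0.23, -0.01] 36
[-0.72, -2.67, 0.0] -45
[2.51, -1.17, 0.0] -125
[1.58, 2.28, -0.0] -205
[-1.97, 1.94, -0.0] -285
```

View pics/t2.png

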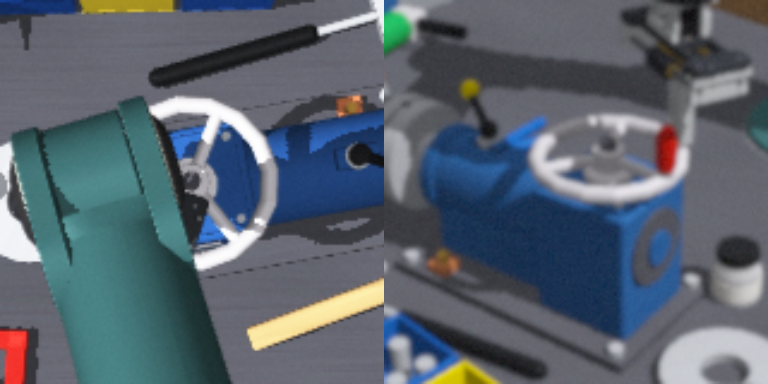

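```bash
cat > m.py <<'E'
from h import *;from bench import env
import sys
f=env.grab_frame("scene");b=blob(f,"red",(230,155,320,215));P=onplane(f,*b[:2],.2715);hub=np.array([.593,.0775])
s=env.read_state();p=s["tool_pos"]
print(b,"handle",P,"ang",np.degrees(np.arctan2(*(P-hub)[::-1])),"r",np.linalg.norm(P-hub),"dist finger",np.linalg.norm(P-p[:2]))
E
python3 m.py; python3 c.py 60 5
```

```text
(np.float64(297.27777777777777), np.float64(181.76190476190476), 126) handle [0.58806633 0.16382349] ang 93.271082234923 r 0.08646436394268356 dist finger 0.03357755422770569
now [0.5556 0.1554 0.2582] ang 115.7 r 0.0864 F [0.5 0.3 1. ]
[-0.33, 0.26, -0.02] 105
[-0.37, 0.2, -0.0] 93
[-0.4, 0.12, -0.0] 82
[-0.41, 0.05, -0.0] 71
[-0.42, -0.04, -0.0] 60
```

Call:
{"method": "play_rows", "body": {"plan": [[[-0.33,0.25,0,0,0,0],[-0.37,0.2,0,0,0,0],[-0.32,0.1,0,0,0,0],[-0.25,0.04,0,0,0,0],[0,0,0,0,0,0]]]}}

```text
clock: 4.47
tool_pos: [0.6118, 0.1587, 0.2584]
tcp_rot: [[-0.942, 0.336, 0.0], [0.336, 0.942, -0.001], [-0.0, -0.001, -1.0]]
force: [-0.3, -0.2, -0.0]
finger_gap: 0.006
gripper_force: 0.0
```

```bash
python3 m.py; python3 c.py 60 5
```

```text
(np.float64(282.13076923076926), np.float64(187.01538461538462), 130) handle [0.63625958 0.15385096] ang 60.46460609543543 r 0.08775455034848244 dist finger 0.02562416551019361
now [0.6112 0.159  0.2586] ang 77.4 r 0.0835 F [ 0.2 -0.  -0.4]
[-0.12, 0.07, -0.01] 74
[-0.13, 0.0, 0.0] 70
[-0.13, -0.0, 0.0] 67
[-0.13, -0.01, 0.0] 63
[-0.13, -0.02, 0.0] 60
```

Call:
{"method": "play_rows", "body": {"plan": [[[-0.12,0.04,0,0,0,0],[-0.13,0,0,0,0,0],[-0.13,-0.01,0,0,0,0],[-0.13,-0.02,0,0,0,0],[-0.08,-0.02,0,0,0,0]]]}}

```text
clock: 4.93
tool_pos: [0.6328, 0.1512, 0.2588]
tcp_rot: [[-0.942, 0.335, -0.001], [0.335, 0.942, -0.0], [0.001, -0.0, -1.0]]
force: [-6.6, 0.0, 2.7]
finger_gap: 0.006
gripper_force: 2.5
```

Call:
{"method": "play_rows", "body": {"plan": [[[0,0,0,0,0,0],[0,0,0,0,0,0]]]}}

```text
clock: 5.1
tool_pos: [0.6332, 0.1516, 0.2589]
tcp_rot: [[-0.942, 0.335, 0.001], [0.335, 0.942, 0.0], [-0.001, 0.0, -1.0]]
force: [-0.8, -0.0, 0.4]
finger_gap: 0.009
gripper_force: 0.0
```

```bash
python3 m.py; python3 c.py 58 2
```

```text
(np.float64(273.1304347826087), np.float64(187.7826086956522), 138) handle [0.65550242 0.13958215] ang 44.80671859308471 r 0.08809509712260066 dist finger 0.025482470376945496
now [0.6331 0.1518 0.2589] ang 61.6 r 0.0844 F [-0.4  0.3 -0.1]
[-0.07, 0.03, -0.0] 60
[-0.07, -0.01, 0.0] 58
```

Call:
{"method": "play_rows", "body": {"plan": [[[-0.05,0,0,0,0,0],[-0.05,0,0,0,0,0],[0,0,0,0,0,0],[0.25,0.05,0,0,0,0],[0.35,0.05,0,0,0,0]]]}}

```text
clock: 5.57
tool_pos: [0.6155, 0.162, 0.2585]
tcp_rot: [[-0.942, 0.336, 0.001], [0.336, 0.942, -0.0], [-0.001, -0.0, -1.0]]
force: [0.2, 0.7, -0.0]
finger_gap: 0.007
gripper_force: 0.0
```

Call:
{"method": "play_rows", "body": {"plan": [[[0,0,-0.5,0,0,0],[0,0,-0.7,0,0,0],[0,0,-0.6,0,0,0],[0,0,0,0,0,0]]]}}

```text
clock: 5.9
tool_pos: [0.6165, 0.163, 0.3358]
tcp_rot: [[-0.942, 0.335, 0.007], [0.335, 0.942, 0.002], [-0.006, 0.004, -1.0]]
force: [1.1, 0.5, 0.7]
finger_gap: 0.005
gripper_force: 0.0
```

```bash
python3 m.py; cat > g.py <<'E'
import sys,numpy as np
from bench import env
s=env.read_state();t=np.array([float(x) for x in sys.argv[1:4]])
print(s["tool_pos"].round(4),s["force"].round(1),"units to go",(s["tcp_rot"].T@(t-s["tool_pos"])/.04).round(2))
E
python3 g.py .6407 -.1752 .333
```

```text
(np.float64(271.74285714285713), np.float64(187.35714285714286), 140) handle [0.65647332 0.13539771] ang 42.369763245739925 r 0.08591278368821034 dist finger 0.04889595093377639
[0.616  0.1629 0.3333] [-0.4 -0.3 -1.2] units to go [-3.41 -7.76 -0.  ]
```

Call:
{"method": "play_rows", "body": {"plan": [[[-0.34,-0.77,0,0,0,0],[-0.34,-0.77,0,0,0,0],[-0.34,-0.77,0,0,0,0],[-0.34,-0.77,0,0,0,0],[-0.34,-0.77,0,0,0,0]]]}}

```text
clock: 6.37
tool_pos: [0.6274, -0.0069, 0.3298]
tcp_rot: [[-0.942, 0.335, -0.0], [0.335, 0.942, 0.0], [0.0, -0.0, -1.0]]
force: [0.4, 1.2, 0.6]
finger_gap: 0.006
gripper_force: 0.0
```

Call:
{"method": "play_rows", "body": {"plan": [[[-0.34,-0.78,0,0,0,0],[-0.34,-0.78,0,0,0,0],[-0.34,-0.78,0,0,0,0],[-0.34,-0.78,0,0,0,0],[-0.34,-0.78,0,0,0,0]]]}}

```text
clock: 6.78
tool_pos: [0.6394, -0.1766, 0.3298]
tcp_rot: [[-0.942, 0.335, -0.0], [0.335, 0.942, 0.0], [0.0, 0.0, -1.0]]
force: [0.5, 0.8, 0.6]
finger_gap: 0.001
gripper_force: 0.0
```

Call:
{"method": "play_rows", "body": {"plan": [[[0,0,0,0,0,0],[0,0,0,0,0,0]]]}}

```text
clock: 6.95
tool_pos: [0.6391, -0.1773, 0.3295]
tcp_rot: [[-0.941, 0.338, -0.001], [0.338, 0.941, -0.0], [0.001, -0.001, -1.0]]
force: [-0.1, 0.2, 0.1]
finger_gap: 0.004
gripper_force: 0.0
```

```bash
python3 g.py .6407 -.1752 .215;python3 - <<'E'
from bench import env;import cv2
cv2.imwrite("pics/s3.png",cv2.resize(env.grab_frame("scene")["image"][90:290,110:350,::-1],None,fx=3,fy=3))
E
```

```text
[ 0.6391 -0.1773  0.3295] [-0.1  0.2  0.1] units to go [-0.02  0.07  2.86]
```

View pics/s3.png

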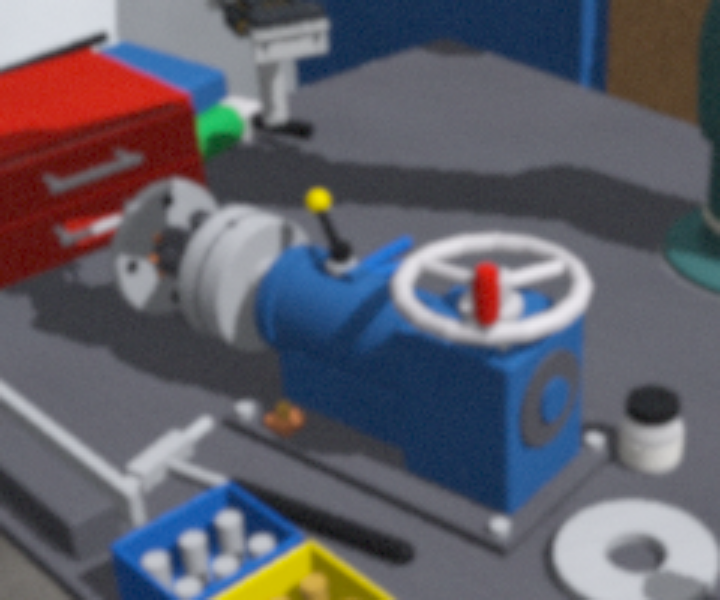

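Call:
{"method": "play_rows", "body": {"plan": [[[0,0.04,0.6,0,0,0],[0,0.03,0.7,0,0,0],[0,0,0.7,0,0,0],[0,0,0.5,0,0,0],[0,0,0.35,0,0,0]]]}}

```text
clock: 7.42
tool_pos: [0.64, -0.1705, 0.214]
tcp_rot: [[-0.943, 0.333, -0.002], [0.333, 0.943, 0.001], [0.002, 0.0, -1.0]]
force: [0.6, 0.7, -0.3]
finger_gap: 0.003
gripper_force: 0.0
```

```bash
cat > l.py <<'E'
import numpy as np
from bench import env
s=env.read_state();q=s["tool_pos"];M=s["tcp_rot"];pv=np.array([.6215,-.110]);print(q,s["force"].round(1))
for i,(th,d) in enumerate([(-109.6,.03)]+[(a,.018) for a in np.linspace(-112,-171.3,9)]+[(-173,.017)]):
    a=np.radians(th);t=np.r_[pv+.055*np.array([np.cos(a),np.sin(a)])-d*np.array([np.sin(a),-np.cos(a)]),.215]
    print((M.T@(t-q)/.04).round(2).tolist(),t.round(3));q=t
E
python3 l.py
```

```text
[ 0.64000713 -0.17052074  0.21401173] [ 0.6  0.7 -0.3]
[0.19, -0.1, -0.02] [ 0.631 -0.172  0.215]
[0.36, -0.02, 0.0] [ 0.618 -0.168  0.215]
[0.18, -0.04, 0.0] [ 0.61  -0.167  0.215]
[0.19, -0.01, 0.0] [ 0.603 -0.165  0.215]
[0.19, 0.01, 0.0] [ 0.596 -0.162  0.215]
[0.18, 0.03, 0.0] [ 0.59  -0.158  0.215]
[0.18, 0.06, 0.0] [ 0.584 -0.154  0.215]
[0.17, 0.08, 0.0] [ 0.578 -0.148  0.215]
[0.16, 0.1, 0.0] [ 0.574 -0.143  0.215]
[0.14, 0.12, 0.0] [ 0.57  -0.136  0.215]
[0.04, 0.05, 0.0] [ 0.569 -0.134  0.215]
```

Call:
{"method": "play_rows", "body": {"plan": [[[0.19,-0.1,0,0,0,0],[0.18,-0.01,0,0,0,0],[0.18,-0.01,0,0,0,0],[0.18,-0.04,0,0,0,0],[0.19,-0.01,0,0,0,0]]]}}

```text
clock: 7.83
tool_pos: [0.6036, -0.1665, 0.218]
tcp_rot: [[-0.942, 0.335, 0.002], [0.335, 0.942, 0.0], [-0.002, 0.001, -1.0]]
force: [3.2, 0.6, -0.4]
finger_gap: 0.003
gripper_force: 1.2
```

Call:
{"method": "play_rows", "body": {"plan": [[[0.19,0.01,0,0,0,0],[0.18,0.03,0,0,0,0],[0.18,0.06,0,0,0,0],[0.17,0.08,0,0,0,0]]]}}

```text
clock: 8.17
tool_pos: [0.5787, -0.1504, 0.2171]
tcp_rot: [[-0.942, 0.335, 0.001], [0.335, 0.942, -0.0], [-0.001, -0.0, -1.0]]
force: [4.3, -0.2, 2.7]
finger_gap: 0.001
gripper_force: 1.9
```

```bash
cat > k.py <<'E'
from h import *;from bench import env
f=env.grab_frame("scene");b=blob(f,"yellow",(195,130,300,190));P=onplane(f,*b[:2],.229);v=P-np.array([.6215,-.11])
print(b,P,"ang",np.degrees(np.arctan2(v[1],v[0])),"r",np.linalg.norm(v),env.read_state()["force"].round(1))
E
python3 k.py; python3 g.py .57 -.136 .215
```

```text
(np.float64(232.9795918367347), np.float64(155.87755102040816), 49) [ 0.55208186 -0.14412095] ang -153.82459423050125 r 0.07735061022139583 [-0.  -0.9  3.3]
[ 0.578  -0.1494  0.217 ] [-0.  -0.9  3.3] units to go [0.3  0.25 0.05]
```

Call:
{"method": "play_rows", "body": {"plan": [[[0.15,0.1,0.04,0,0,0],[0.13,0.12,0.02,0,0,0],[0.05,0.06,0,0,0,0],[0.03,0.05,0,0,0,0],[0,0,0,0,0,0]]]}}

```text
clock: 8.63
tool_pos: [0.5702, -0.1341, 0.2149]
tcp_rot: [[-0.942, 0.336, 0.002], [0.336, 0.942, -0.002], [-0.002, -0.001, -1.0]]
force: [3.6, -5.7, 5.9]
finger_gap: 0.004
gripper_force: 4.3
```

```bash
python3 k.py; python3 g.py .57 -.136 .215
```

```text
(np.float64(239.27777777777777), np.float64(157.42592592592592), 54) [ 0.54544867 -0.12158243] ang -171.3405330632739 r 0.07692826473780458 [ 2.8 -5.8  5.4]
[ 0.5702 -0.1342  0.2148] [ 2.8 -5.8  5.4] units to go [-0.01 -0.04 -0.  ]
```

Call:
{"method": "play_rows", "body": {"plan": [[[0.03,0.07,0,0,0,0],[0.02,0.05,0,0,0,0],[0,0,0,0,0,0],[0,0,0,0,0,0]]]}}

```text
clock: 9.02
tool_pos: [0.5699, -0.133, 0.215]
tcp_rot: [[-0.941, 0.339, 0.002], [0.339, 0.941, -0.006], [-0.004, -0.005, -1.0]]
force: [6.7, -24.1, 2.3]
finger_gap: 0.003
gripper_force: 10.6
```

```bash
python3 k.py; python3 g.py .57 -.136 .215
```

```text
(np.float64(239.33962264150944), np.float64(157.47169811320754), 53) [ 0.54552546 -0.12120282] ang -171.61189845512425 r 0.07679605639901778 [  5.9 -23.    2.7]
[ 0.5699 -0.133   0.215 ] [  5.9 -23.    2.7] units to go [-0.03 -0.07  0.  ]
```

Firmly at the stop (24 N with no movement). Now retreat and lift.

Call:
{"method": "play_rows", "body": {"plan": [[[-0.1,-0.25,0,0,0,0],[-0.1,-0.35,0,0,0,0],[0,0,-0.5,0,0,0],[0,0,-0.8,0,0,0],[0,0,-0.8,0,0,0]]]}}

```text
clock: 9.48
tool_pos: [0.5679, -0.1534, 0.2982]
tcp_rot: [[-0.942, 0.336, -0.003], [0.336, 0.942, 0.0], [0.003, -0.001, -1.0]]
force: [0.4, 1.3, 0.2]
finger_gap: 0.004
gripper_force: 0.0
```

Call:
{"method": "play_rows", "body": {"plan": [[[0,0,-0.6,0,0,0],[0,0,-0.4,0,0,0],[0,0,0,0,0,0],[0,0,0,0,0,0],[0,0,0,0,0,0]]]}}

```text
clock: 9.9
tool_pos: [0.5685, -0.1532, 0.337]
tcp_rot: [[-0.942, 0.335, -0.002], [0.335, 0.942, 0.0], [0.002, -0.0, -1.0]]
force: [-0.1, 0.8, -0.1]
finger_gap: 0.01
gripper_force: 0.0
```

```bash
python3 k.py; python3 m.py; python3 g.py .57 -.136 .215
```

```text
(np.float64(239.0), np.float64(157.75), 48) [ 0.54755332 -0.12052117] ang -171.90227796928076 r 0.07469140814972065 [-0.2 -0.4  0.1]
(np.float64(271.7163120567376), np.float64(187.3758865248227), 141) handle [0.65659031 0.13541619] ang 42.32633888552719 r 0.08601170002726269 dist finger 0.3017588896059783
[ 0.5686 -0.1532  0.337 ] [-0.8 -0.  -0.1] units to go [0.1  0.42 3.05]
```

```bash
python3 -c "
from bench import env
print(env.close_job())"
```

```text
the job is handed in; nothing more can be done
None
```

The job is handed in at about 10 s on the clock: the wheel made one full clockwise turn with its handle back within about 2 mm of its start by camera, the clamp lever is at its locked stop, and the arm is clear. I didn't re-measure the loose parts; I saw no sign of contact with them, and the hand-in call returned no verdict.

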